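# Balance the lid of the bench bin on its friction hinge

### The arm

A 6-joint arm with a two-finger parallel gripper is mounted at the origin on a cart in front of the work surface, level with it; the furniture and walls round the work are solid. World frame = base frame: x ahead of the robot, y to its left, z up, the work surface at z = 0. Lengths are in mm, angles in degrees, forces in N, time in s.
With the tool pointing down it reaches from about 350 to 850 mm from the base axis. Payload 8.1 kg.
Tool frame: the origin (TCP) lies on the mounting face of the last link; the fingertips stand 173 mm ahead of it and the grasp point (between the pads) lies 155 mm ahead of it; z points along the fingers, y is the direction in which the jaws open and shut (so a half turn about z gives the same grasp; the last joint's range is limited). The gripper opens to 85 mm and grips with 20 to 120 N. Pads are 22 mm wide; open, the fingers measure 114 mm over their backs; the gripper's body (76 mm by 85 mm) begins 54 mm behind the grasp point. The pads swing forward as they close: fully open they stand 13 mm farther back than shut.
Start: joints at [61.685, 7.471, 85.268, -0, 87.261, -4.893], TCP at [238.485, 550.574, 404.692] pointing down, gripper open.
Joint ranges: [-169.43, 169.43], [-51.17, 129.36], [1.28, 143.12], [-76.62, 256.62], [0, 156.53], [-152.29, 152.29]. Speed limits (degrees/s): [136.94, 136.94, 159.86, 180, 180, 180].

### API

Orientations are given as [roll, pitch, yaw] about the fixed x, y, z axes, in that order (R = Rz(yaw) Ry(pitch) Rx(roll)).
In Python, from bench import * gives the robot as it stands.
- The arm moves only by the shell command python3 -m jog 'ROWS' [FORCE]. ROWS is JSON, a list of rows, each an object of numbers: "tx", "ty", "tz": the shift along the tool's x, y, z as a fraction of full scale; "ax", "ay", "az": the turn, a rotation vector about the tool's x, y, z as a fraction of full scale; "hand": the opening, from 0 (shut) to 1 (fully open). A call has 1 to 5 rows; each row is the pose to reach, as a shift and turn from the pose commanded when the call began, along the tool's axes at that moment; what a row does not reach only later rows make up. Full scale, the value 1, is 150 mm for a shift and 45 degrees for a turn. A row lasts 1/12 s, in which the tool goes at most 41.7 mm and 7.16 degrees, less where a joint would pass 70% of its speed; a pose out of reach is approached as far as the arm can. A call with a number of a shift or a turn outside -1 to 1 is refused whole. A call with a gripper value outside its range is refused whole. The fingers move at their own pace and stop on an object; FORCE is the grip in N (left out, the last holds). Time passes only in rows, so rows that repeat a pose let the fingers close. It gives the time, the measured TCP pose, the force and the opening at its end, in the units of the state.
- sense(): the state, without advancing time (a new reading comes with each control period).
- snapshot(name): name is "scene" or "top"; returns a dict with "pixels" (400x640x3 uint8, red, green, blue), "z_map" (400x640 float32, mm along the optical axis (not along the pixel's ray), 0 where there is no reading), "intrinsics" (3x3 intrinsics, pixels), "R" (3x3) and "t" (3): a world point X has camera coordinates R X + t. Camera axes: x right, y down, z forward; pixel columns grow to the right and rows downward; lengths in mm; the calibration is good to about 2 mm. A picture is of the moment at which its call begins.
- hand_in(): hands the job in, once; it reports no verdict.
The state is a dict: "time": time; "joint_pos": joint angles; "qd": joint speeds; "joint_efforts": joint torques, N m; "tool_pos": TCP position; "tcp_rot": TCP orientation; "ft_force": force on the tool from outside, world axes, zero at the start; "wrist_torque": the same for the moment, N m; "finger_gap": finger opening in mm.
Only numpy, scipy, OpenCV 4.12 (cv2) and the standard library are available. Lean on these libraries where they do the work, as an engineer would, in place of code of your own. Each camera call takes 0.05 s, during which the arm holds its last target.

### The job

The lid of the grey bench bin no longer holds its angle: raised and let go, it sinks. Push the sliding counterweight outward along its two rods, gently and without clamping it, trying the lid by hand until the friction hinge holds it, and leave the lid standing about half open by itself with your hand clear. Never slam or fling the lid, and leave the loose tools and bottles around the bin where they are.

Things in the scene. Friction and masses are not known exactly. Their poses are not given: they have to be found in the camera images.
- bin: grey steel bin fixed to the table, 140 x 180 x 166 mm high. Origin: on the table straight below the hinge axis. Its x axis is level, from the lid's front edge across the hinge to the counterweight; y is along the hinge; z up. Box spans x -140 to -6, y -90 to 90 mm. Two hinge cheeks at x 0, y +-78 mm, 175 mm high
- hinge (a point): middle of the hinge axis, 168 mm above the table; the axis runs along the bin's y
- lid (a joint): lid angle in rad: 0 shut (level), stop at 1.0; half open is about 0.7. Dry friction 0.028 N m, viscous damping 0.5 N m s/rad, so an unbalanced lid creeps at up to 0.6 rad/s. The lid's weight is different each time and not known; it always sinks with the counterweight where it starts, and some place on the rods always balances it
- handle (a point): middle of the lid's handle: a round steel bar 12 mm thick, 92 mm free length along the bin's y, so it can turn in a pinch from above. With the lid shut it lies at x -165 mm from the hinge axis and 40 mm above it, 18 mm ahead of the lid's front edge and 30 mm above the lid's top; it turns with the lid
- weight (a joint): how far the counterweight is slid out along its rods, m: 0 = innermost, stop at 0.095. It starts within 0.01 and stays where it is left (friction 6 N, damping 8 N s/m, mass 0.42 kg). Too little: the lid sinks; too much: the lid rises
- weight_mid (a point): centre of the counterweight, a dark bar 24 mm (along the rods) x 124 x 22 mm high, on two 10 mm rods that run from the hinge axis along the bin's +x at y +-50 mm, level with the axis while the lid is shut; centre at x 72 mm + weight from the axis. Between rods, bin and bar is an open gap 90 mm wide, from x 8 to 60 mm + weight; fingers reach in from above to push. Over 15 N bends the rods
- tape_measure: bystander: boxy tape measure 43x73x62 mm, loose; origin under its centre
- pliers_red: bystander: pliers 64x189x15 mm lying loose; origin under its centre
- glue_bottle: bystander: small white bottle 47x47x130 mm, loose, upright; origin under its centre
- hold_weight: bystander: steel block with loop 35x55x71 mm, loose; origin under its centre
- marker: bystander: marker pen 14x135x16 mm lying loose on the table beneath the rods; origin under its centre

How it is judged:
By the outcome, as a careful person would: the job done as asked, in the order asked, and still so for the second after the job is handed in, with the robot touching nothing.
It also fails if it takes over 69 s, if anything falls off the work surface, if the arm or the gripper's body presses on something with over 40 N, if the wrist force passes 120 N, or if a joint passes its speed limit or range.

## Working session

There is one attempt and no reset: what is moved stays moved. The work goes in short steps, Python scripts to look and compute and a shell command to move; the robot and the scene stay as the last step left them, time stands still between calls to the robot, and variables do not carry over. Pictures are saved under pics/ and viewed, and the job is handed in when it is done.

```bash
ls; mkdir -p pics; python3 - <<'E'
from bench import *
import cv2,numpy as np
s=sense(); print(s)
for n in("scene","top"):
    d=snapshot(n); cv2.imwrite(f"pics/{n}0.png",d["pixels"][:,:,::-1]); np.savez(f"pics/{n}0.npz",**d)
    print(n,d["intrinsics"],d["R"],d["t"])
E
```

```text
pics
{'time': 0.0, 'joint_pos': array([ 6.16846319e+01,  7.51393668e+00,  8.53288405e+01, -1.12049071e-03,
        8.72595892e+01, -4.89260503e+00]), 'qd': array([-4.35414042e-02, -3.17045191e-02,  5.11518012e-02, -4.85506739e-02,
       -1.22760720e-03, -9.28969599e-05]), 'joint_efforts': array([ 1.38002000e-03, -5.69413626e+01, -5.00543368e+01,  2.33426563e-04,
        1.53182633e-02,  2.25041191e-05]), 'tool_pos': array([238.37998545, 550.37047096, 403.66054805]), 'tcp_rot': array([-1.79897911e+02, -7.61562115e-03,  1.56577285e+02]), 'ft_force': array([-0.3486261 ,  0.17925896,  0.53423773]), 'wrist_torque': array([-0.04406438,  0.01954059, -0.00856366]), 'finger_gap': 85.16528699323617}
scene [[448.86513801   0.         316.81705187]
 [  0.         448.86513801 198.53428612]
 [  0.           0.           1.        ]] [[-0.31610608  0.94861898  0.014106  ]
 [ 0.80211741  0.27516868 -0.52999043]
 [-0.50664051 -0.15621853 -0.84788629]] [ 154.23459736 -375.65492106 1709.70129232]
top [[429.57429199   0.         323.09584295]
 [  0.         429.57429199 196.22052875]
 [  0.           0.           1.        ]] [[ 0.01811721 -0.99982765 -0.00405437]
 [-0.98741826 -0.01725495 -0.15718604]
 [ 0.15708899  0.00685113 -0.98756069]] [  35.26201511  580.01968619 1580.43082863]
```

View pics/scene0.png

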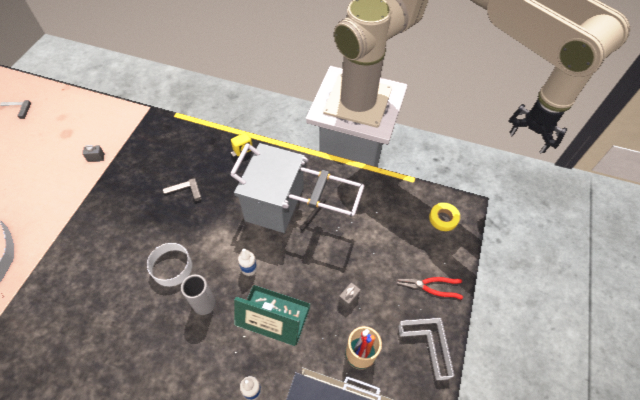

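View pics/top0.png

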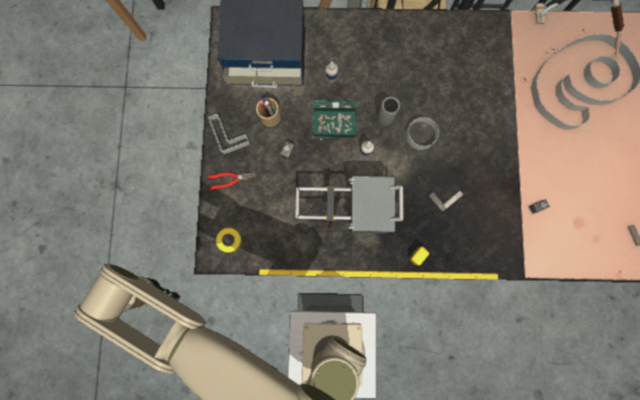

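```bash
cat > h.py <<'E'
import numpy as np,cv2
def load(n): 
    d=np.load(n); return {k:d[k] for k in d}
def ray(d,u,v,z):
    K,R,t=d["intrinsics"],d["R"],d["t"]
    r=R.T@np.linalg.solve(K,[u,v,1]); c=-R.T@t
    return c+r*(z-c[2])/r[2]
def pt(d,u,v):
    K,R,t=d["intrinsics"],d["R"],d["t"]
    zz=d["z_map"][int(round(v)),int(round(u))]
    return R.T@(np.linalg.solve(K,[u,v,1])*zz-t)
def cloud(d):
    z=d["z_map"]; h,w=z.shape; u,v=np.meshgrid(np.arange(w),np.arange(h))
    p=np.stack([u,v,np.ones_like(u)],-1)@np.linalg.inv(d["intrinsics"]).T*z[...,None]
    return (p-d["t"])@d["R"]
E
python3 - <<'E'
from h import *
for n,(a,b,c,e) in {"scene":(140,270,220,380),"top":(160,250,280,420)}.items():
    d=load(f"pics/{n}0.npz"); im=d["pixels"][a:b,c:e,::-1]
    cv2.imwrite(f"pics/{n}0z.png",cv2.resize(im,None,fx=4.5 if n=="scene" else 5,fy=4.5 if n=="scene" else 5,interpolation=cv2.INTER_CUBIC))
d=load("pics/top0.npz"); P=cloud(d)
np.set_printoptions(precision=0,suppress=True,linewidth=220)
print(P[200:204:2,280:420:4].reshape(-1,3)[:35])
E
```

```text
[[ 568.  213.    3.]
 [ 568.  197.    7.]
 [ 569.  182.    0.]
 [ 570.  167.   -2.]
 [ 544.  139.  174.]
 [ 570.  135.    3.]
 [ 571.  120.   -5.]
 [ 570.  104.    1.]
 [ 570.   89.    4.]
 [ 570.   73.    7.]
 [ 570.   58.   10.]
 [ 571.   42.    8.]
 [ 545.   27.  183.]
 [ 546.   14.  177.]
 [ 570.   -4.   18.]
 [ 573.  -20.    1.]
 [ 572.  -35.   10.]
 [ 574.  -51.   -1.]
 [ 561.  -62.   84.]
 [ 547.  -70.  179.]
 [ 548.  -84.  176.]
 [ 548.  -98.  176.]
 [ 549. -112.  173.]
 [ 548. -125.  179.]
 [ 549. -139.  176.]
 [ 550. -154.  171.]
 [ 548. -166.  180.]
 [ 549. -181.  177.]
 [ 549. -194.  179.]
 [ 577. -237.    1.]
 [ 545. -217.  210.]
 [ 577. -269.   -1.]
 [ 576. -283.    7.]
 [ 580. -302.  -13.]
 [ 578. -315.    3.]]
```

View pics/top0z.png

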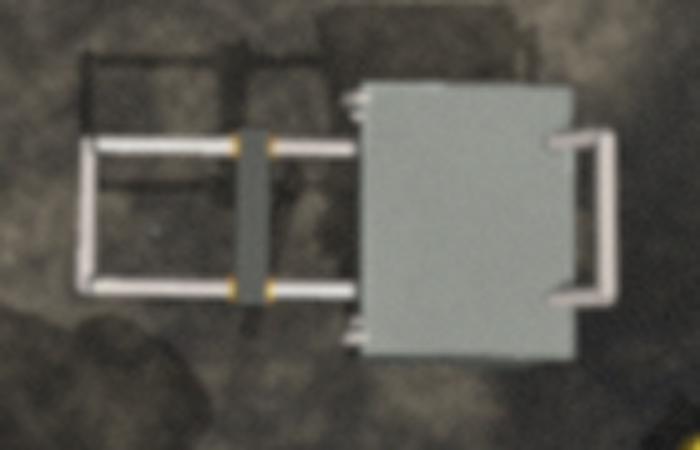

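View pics/scene0z.png

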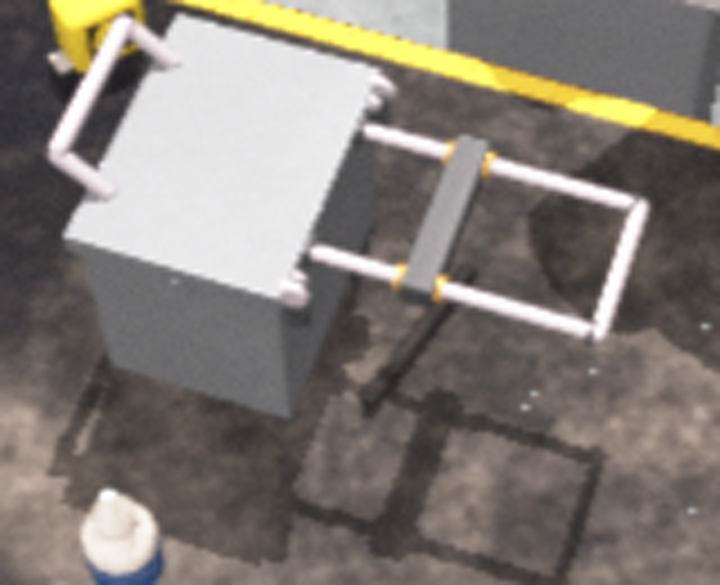

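```bash
python3 - <<'E'
from h import *
np.set_printoptions(precision=1,suppress=True)
d=load("pics/top0.npz")
f=lambda x,y,z:ray(d,280+(x+.5)/5-.5,160+(y+.5)/5-.5,z)
for n,a in dict(wA=(253,130,179),wB=(253,302,179),hA=(606,132,208),hB=(604,303,208),lid1=(361,82,178),lid2=(574,88,178),lid3=(574,357,178),lid4=(361,355,178),r1=(95,145,168),r2=(350,148,168),r3=(95,287,168),r4=(350,290,168),endA=(88,145,168),endB=(86,285,168)).items(): print(n,f(*a))
s=load("pics/scene0.npz")
g=lambda x,y,z:ray(s,220+(x+.5)/4.5-.5,140+(y+.5)/4.5-.5,z)
for n,a in dict(hA=(56,152,208),hB=(127,22,208),wA=(468,140,179),wB=(420,295,179),rA=(370,131,168),rB=(318,252,168),eA=(640,208,168),eB=(598,330,168)).items(): print(n,g(*a))
E
```

```text
wA [596.   20.6 179. ]
wB [475.7  18.7 179. ]
hA [ 593.5 -220.2  208. ]
hB [ 476.2 -217.6  208. ]
lid1 [631.7 -54.5 178. ]
lid2 [ 630.  -203.4  178. ]
lid3 [ 441.9 -201.9  178. ]
lid4 [440.6 -55.9 178. ]
r1 [585.5 131.2 168. ]
r2 [586.4 -47.7 168. ]
r3 [485.3 128.5 168. ]
r4 [486.4 -48.6 168. ]
endA [585.4 136.1 168. ]
endB [486.6 134.7 168. ]
hA [ 592.9 -220.4  208. ]
hB [ 482.4 -219.3  208. ]
wA [479.9  15.6 179. ]
wB [601.5  23.8 179. ]
rA [486.4 -49.8 168. ]
rB [585.9 -49.5 168. ]
eA [487.3 134.7 168. ]
eB [583.4 134.1 168. ]
```

```bash
python3 -m jog '[{"tx":-0.93,"ty":-0.95,"az":-0.52,"hand":1},{"tx":-0.93,"ty":-0.95,"az":-0.52,"hand":1},{"tx":-0.93,"ty":-0.95,"az":-0.52,"hand":1},{"tx":-0.93,"ty":-0.95,"az":-0.52,"hand":1},{"tx":-0.93,"ty":-0.95,"az":-0.52,"hand":1}]' 20
```

```text
invalid input at $[0]: expected keys tx, ty, tz, ax, ay, az, hand
```

All keys are required.

```bash
python3 -m jog '[{"tx":-0.93,"ty":-0.95,"tz":0,"ax":0,"ay":0,"az":-0.52,"hand":1},{"tx":-0.93,"ty":-0.95,"tz":0,"ax":0,"ay":0,"az":-0.52,"hand":1},{"tx":-0.93,"ty":-0.95,"tz":0,"ax":0,"ay":0,"az":-0.52,"hand":1},{"tx":-0.93,"ty":-0.95,"tz":0,"ax":0,"ay":0,"az":-0.52,"hand":1},{"tx":-0.93,"ty":-0.95,"tz":0,"ax":0,"ay":0,"az":-0.52,"hand":1}]' 20
```

```text
time: 0.52
tool_pos: [310.1, 362.2, 404.0]
tcp_rot: [-179.9, -0.0, -179.8]
ft_force: [0.7, 0.2, 0.7]
finger_gap: 85.4
```

```bash
for i in 1; do python3 -m jog '[{"tx":-0.375,"ty":-0.97,"tz":0,"ax":0,"ay":0,"az":0,"hand":1},{"tx":-0.375,"ty":-0.97,"tz":0,"ax":0,"ay":0,"az":0,"hand":1},{"tx":-0.375,"ty":-0.97,"tz":0,"ax":0,"ay":0,"az":0,"hand":1},{"tx":-0.375,"ty":-0.97,"tz":0,"ax":0,"ay":0,"az":0,"hand":1}]'
python3 -m jog '[{"tx":-0.375,"ty":-0.97,"tz":0,"ax":0,"ay":0,"az":0,"hand":1},{"tx":-0.375,"ty":-0.97,"tz":0,"ax":0,"ay":0,"az":0,"hand":1},{"tx":-0.375,"ty":-0.97,"tz":0,"ax":0,"ay":0,"az":0,"hand":1},{"tx":-0.375,"ty":-0.97,"tz":0,"ax":0,"ay":0,"az":0,"hand":1}]'
python3 -m jog '[{"tx":-0.375,"ty":-0.97,"tz":0,"ax":0,"ay":0,"az":0,"hand":1},{"tx":-0.375,"ty":-0.97,"tz":0,"ax":0,"ay":0,"az":0,"hand":1},{"tx":-0.375,"ty":-0.97,"tz":0,"ax":0,"ay":0,"az":0,"hand":1},{"tx":-0.375,"ty":-0.97,"tz":0,"ax":0,"ay":0,"az":0,"hand":1}]'
python3 -m jog '[{"tx":-0.375,"ty":-0.97,"tz":0,"ax":0,"ay":0,"az":0,"hand":1},{"tx":-0.375,"ty":-0.97,"tz":0,"ax":0,"ay":0,"az":0,"hand":1},{"tx":-0.375,"ty":-0.97,"tz":0,"ax":0,"ay":0,"az":0,"hand":1},{"tx":-0.375,"ty":-0.97,"tz":0,"ax":0,"ay":0,"az":0,"hand":0.6}]'; done
```

```text
time: 0.85
tool_pos: [366.3, 216.2, 404.4]
tcp_rot: [-180.0, 0.0, 179.9]
ft_force: [0.1, 0.8, 0.8]
finger_gap: 85.2
time: 1.18
tool_pos: [422.5, 70.5, 404.5]
tcp_rot: [-180.0, 0.0, 179.9]
ft_force: [-0.4, 0.1, -0.3]
finger_gap: 85.5
time: 1.52
tool_pos: [478.7, -75.2, 404.3]
tcp_rot: [-180.0, -0.0, 179.9]
ft_force: [0.4, 0.2, 0.1]
finger_gap: 85.3
time: 1.85
tool_pos: [534.9, -220.8, 404.0]
tcp_rot: [-180.0, -0.0, 179.9]
ft_force: [0.9, 0.4, 0.2]
finger_gap: 75.3
```

```bash
python3 -m jog '[{"tx":0,"ty":0.01,"tz":0.14,"ax":0,"ay":0,"az":0,"hand":0.5},{"tx":0,"ty":0.01,"tz":0.275,"ax":0,"ay":0,"az":0,"hand":0.5},{"tx":0,"ty":0.01,"tz":0.275,"ax":0,"ay":0,"az":0,"hand":0.4},{"tx":0,"ty":0.01,"tz":0.275,"ax":0,"ay":0,"az":0,"hand":0.3},{"tx":0,"ty":0.01,"tz":0.275,"ax":0,"ay":0,"az":0,"hand":0.25}]' 20
python3 -c "
from bench import *;import cv2
for n in ('scene','top'):
  p=snapshot(n)['pixels'][120:280,200:440,::-1]; cv2.imwrite('pics/%s1.png'%n,cv2.resize(p,None,fx=3,fy=3))"
```

```text
time: 2.27
tool_pos: [534.5, -216.5, 364.2]
tcp_rot: [-179.9, -0.0, 180.0]
ft_force: [-0.2, -2.1, -0.1]
finger_gap: 21.3
```

View pics/scene1.png

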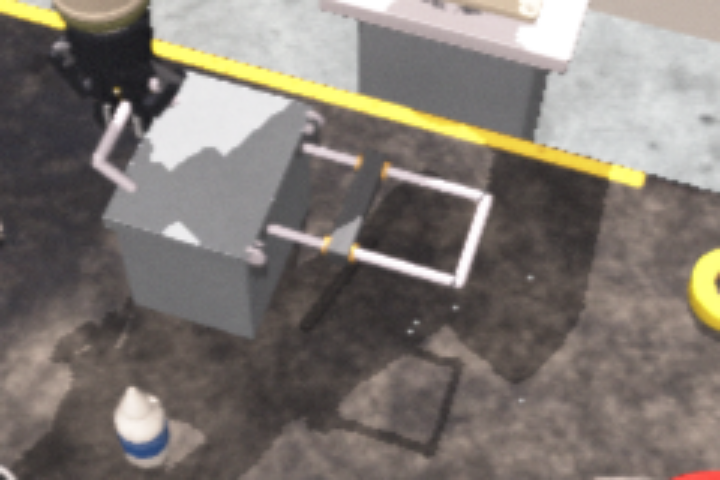

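View pics/top1.png

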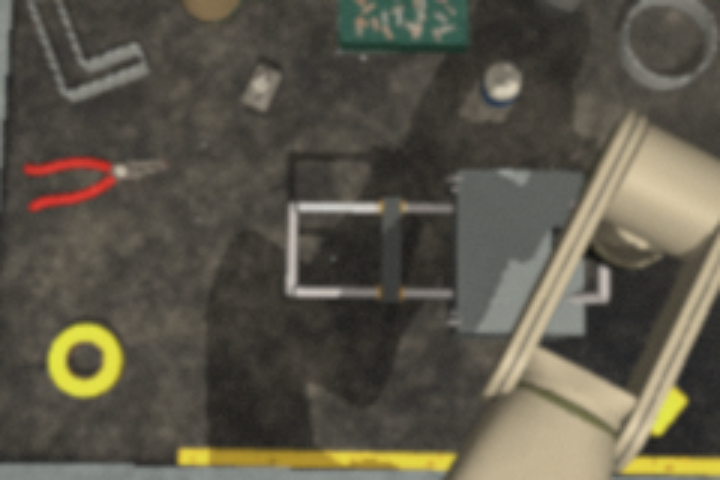

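```bash
python3 -m jog '[{"tx":0,"ty":-0.01,"tz":0,"ax":0,"ay":0,"az":0,"hand":0.15},{"tx":0,"ty":-0.02,"tz":0,"ax":0,"ay":0,"az":0,"hand":0.0},{"tx":0,"ty":-0.02,"tz":0,"ax":0,"ay":0,"az":0,"hand":0}]' 20
```

```text
time: 2.62
tool_pos: [534.6, -220.5, 365.7]
tcp_rot: [-179.8, 0.1, 179.9]
ft_force: [-1.9, -8.8, 0.7]
finger_gap: 11.1
```

```bash
python3 -m jog '[{"tx":0,"ty":0,"tz":0,"ax":0,"ay":0,"az":0,"hand":0.0},{"tx":0,"ty":0,"tz":0,"ax":0,"ay":0,"az":0,"hand":0}]'
```

```text
time: 2.78
tool_pos: [534.7, -220.5, 365.7]
tcp_rot: [-179.8, 0.1, 179.9]
ft_force: [-3.2, -9.6, -0.1]
finger_gap: 11.1
```

```bash
python3 -m jog '[{"tx":0,"ty":-0.013,"tz":0,"ax":0,"ay":0,"az":0,"hand":0.0},{"tx":0,"ty":-0.013,"tz":0,"ax":0,"ay":0,"az":0,"hand":0}]'
```

```text
time: 2.95
tool_pos: [534.7, -221.3, 364.7]
tcp_rot: [-179.9, 0.1, 180.0]
ft_force: [-1.7, -3.5, 0.5]
finger_gap: 11.3
```

```bash
python3 -m jog '[{"tx":0,"ty":0.011,"tz":-0.044,"ax":0,"ay":0,"az":0,"hand":0},{"tx":0,"ty":0.025,"tz":-0.087,"ax":0,"ay":0,"az":0,"hand":0},{"tx":0,"ty":0.04,"tz":-0.13,"ax":0,"ay":0,"az":0,"hand":0},{"tx":0,"ty":0.057,"tz":-0.172,"ax":0,"ay":0,"az":0,"hand":0},{"tx":0,"ty":0.075,"tz":-0.213,"ax":0,"ay":0,"az":0,"hand":0}]'
python3 -m jog '[{"tx":0,"ty":0.02,"tz":-0.041,"ax":0,"ay":0,"az":0,"hand":0},{"tx":0,"ty":0.042,"tz":-0.08,"ax":0,"ay":0,"az":0,"hand":0},{"tx":0,"ty":0.065,"tz":-0.119,"ax":0,"ay":0,"az":0,"hand":0},{"tx":0,"ty":0.09,"tz":-0.157,"ax":0,"ay":0,"az":0,"hand":0},{"tx":0,"ty":0.116,"tz":-0.194,"ax":0,"ay":0,"az":0,"hand":0}]'
```

```text
time: 3.37
tool_pos: [534.7, -210.2, 396.6]
tcp_rot: [-179.9, 0.1, 180.0]
ft_force: [-1.2, -5.4, -0.2]
finger_gap: 11.3
time: 3.78
tool_pos: [534.6, -193.1, 426.2]
tcp_rot: [-179.8, 0.1, 179.9]
ft_force: [-2.4, -7.1, 0.7]
finger_gap: 11.2
```

```bash
python3 -m jog '[{"tx":0,"ty":0.028,"tz":-0.036,"ax":0,"ay":0,"az":0,"hand":0},{"tx":0,"ty":0.057,"tz":-0.071,"ax":0,"ay":0,"az":0,"hand":0},{"tx":0,"ty":0.072,"tz":-0.087,"ax":0,"ay":0,"az":0,"hand":0},{"tx":0,"ty":0.072,"tz":-0.087,"ax":0,"ay":0,"az":0,"hand":0}]'
cat > look.py <<'E'
from bench import *; import numpy as np,cv2,sys
for n in sys.argv[2:]:
    d=snapshot(n); np.savez(f"pics/{n}{sys.argv[1]}.npz",**d)
    cv2.imwrite(f"pics/{n}{sys.argv[1]}.png",cv2.resize(d["pixels"][120:280,200:440,::-1],None,fx=3,fy=3,interpolation=cv2.INTER_CUBIC))
E
python3 look.py 2 scene top
```

```text
time: 4.12
tool_pos: [534.5, -182.1, 440.2]
tcp_rot: [-179.8, 0.1, 180.0]
ft_force: [-4.3, -8.2, 4.8]
finger_gap: 11.4
```

View pics/scene2.png

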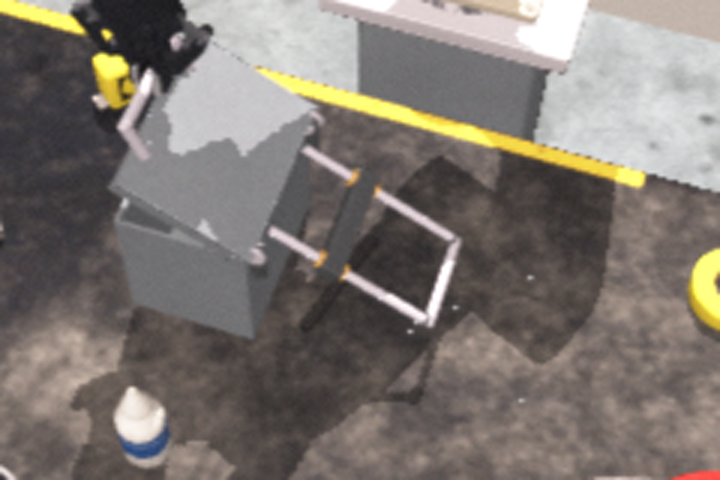

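View pics/top2.png

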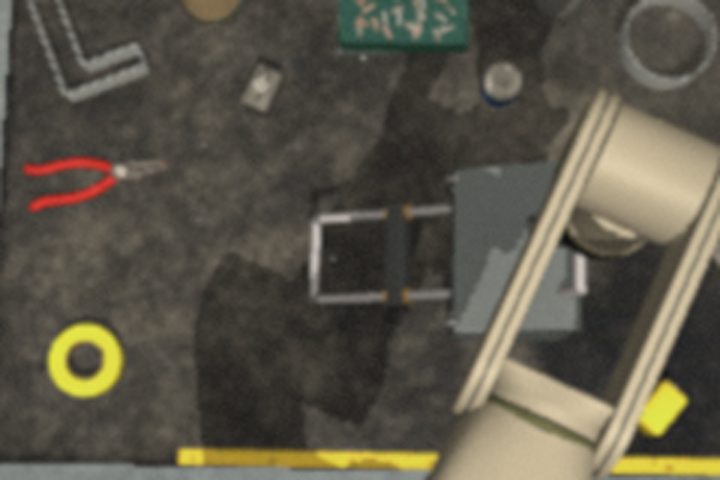

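```bash
python3 -m jog '[{"tx":0,"ty":0,"tz":0,"ax":0,"ay":0,"az":0,"hand":1},{"tx":0,"ty":0,"tz":0,"ax":0,"ay":0,"az":0,"hand":1}]'
python3 look.py 3 scene
python3 -m jog '[{"tx":0,"ty":0,"tz":0,"ax":0,"ay":0,"az":0,"hand":1},{"tx":0,"ty":-0.03,"tz":0.05,"ax":0,"ay":0,"az":0,"hand":1}]'
python3 look.py 4 scene
python3 - <<'E'
import cv2,numpy as np
cv2.imwrite("pics/c34.png",np.hstack([cv2.imread(f"pics/scene{i}.png")[:,:520][:, 60:] for i in (3,4)])[:400,:].astype(np.uint8)[:, :800])
cv2.imwrite("pics/c34.png",cv2.resize(np.hstack([cv2.imread(f"pics/scene{i}.png")[:400,80:500] for i in (3,4)]),(800,381)))
E
```

```text
time: 4.38
tool_pos: [534.8, -181.3, 438.4]
tcp_rot: [180.0, 0.1, -180.0]
ft_force: [-0.1, 0.5, 0.5]
finger_gap: 34.1
time: 4.6
tool_pos: [535.1, -185.6, 431.5]
tcp_rot: [-180.0, 0.2, -180.0]
ft_force: [-0.1, -0.2, -0.8]
finger_gap: 66.3
```

View pics/c34.png

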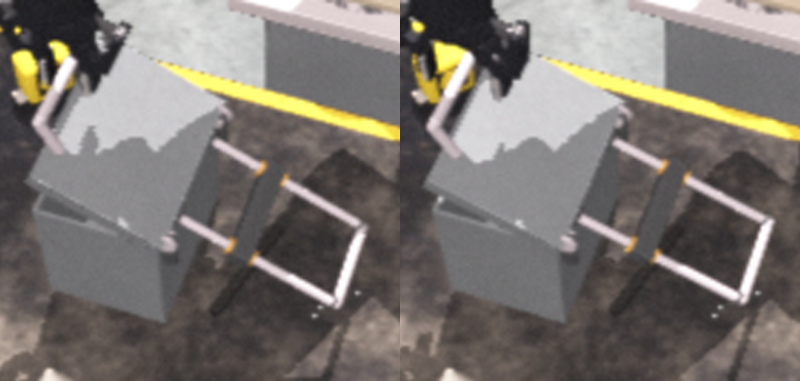

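```bash
cat > ang.py <<'E'
from h import *
import sys
HY=-56.5
def ang(n,verbose=False):
    d=load(n); im=d["pixels"].astype(int); P=cloud(d)
    m=(im.min(2)>150)&(P[...,2]<185)&(P[...,2]>25)&(P[...,1]>40)&(P[...,1]<165)&(P[...,0]>460)&(P[...,0]<610)
    Kk,R,t=d["intrinsics"],d["R"],d["t"]; c=-R.T@t
    vs,us=np.nonzero(m); out=[]
    # crossbar: mean over pixels with largest distance along the rods; each pixel put on the mid-plane by its own row across x
    r=(np.stack([us,vs,np.ones_like(us)],1)@np.linalg.inv(Kk).T)@R
    Q=P[vs,us]
    dist=np.hypot(Q[:,1]-HY,Q[:,2]-168); k=(np.abs(Q[:,0]-536)<38)
    th=np.arctan2(168-Q[k,2],Q[k,1]-HY); 
    return np.median(th),k.sum(),np.median(dist[k]),np.median(Q[k],0)
if __name__=="__main__":
    np.set_printoptions(precision=1,suppress=True)
    for a in sys.argv[1:]: print(a,ang(a))
E
python3 ang.py pics/scene{0,2,3,4}.npz
```

```text
pics/scene0.npz (np.float64(-0.017157723118251412), np.int64(79), np.float64(190.39636388137768), array([534.6, 133.9, 171.3]))
pics/scene2.npz (np.float64(0.4787813104702852), np.int64(68), np.float64(188.37652562430225), array([538. , 111. ,  80.8]))
pics/scene3.npz (np.float64(0.43361824717203473), np.int64(75), np.float64(188.68589387060297), array([537.9, 115. ,  88.3]))
pics/scene4.npz (np.float64(0.36913560555301383), np.int64(72), np.float64(188.5439000865868), array([540.6, 119.7, 100. ]))
```

```bash
python3 -m jog '[{"tx":0,"ty":-0.05,"tz":0.06,"ax":0,"ay":0,"az":0,"hand":0.8},{"tx":0,"ty":-0.09,"tz":0.11,"ax":0,"ay":0,"az":0,"hand":0.6},{"tx":0,"ty":-0.12,"tz":0.15,"ax":0,"ay":0,"az":0,"hand":0.4}]'
python3 look.py 5 scene; python3 ang.py pics/scene5.npz
```

```text
time: 4.9
tool_pos: [534.3, -205.1, 405.7]
tcp_rot: [180.0, -0.1, 180.0]
ft_force: [-0.6, 0.1, -0.8]
finger_gap: 45.3
pics/scene5.npz (np.float64(0.2727766052016908), np.int64(73), np.float64(189.2575289381554), array([536.4, 126.2, 117. ]))
```

```bash
python3 -m jog '[{"tx":0,"ty":-0.01,"tz":0.01,"ax":0,"ay":0,"az":0,"hand":0.2},{"tx":0,"ty":-0.025,"tz":0.035,"ax":0,"ay":0,"az":0,"hand":0},{"tx":0,"ty":-0.035,"tz":0.06,"ax":0,"ay":0,"az":0,"hand":0},{"tx":0,"ty":-0.05,"tz":0.085,"ax":0,"ay":0,"az":0,"hand":0}]'
python3 look.py 6 scene; python3 ang.py pics/scene6.npz
```

```text
time: 5.28
tool_pos: [534.6, -212.5, 395.5]
tcp_rot: [-179.9, 0.1, 179.9]
ft_force: [-1.3, -2.6, 2.3]
finger_gap: 11.1
pics/scene6.npz (np.float64(0.14836610208882836), np.int64(78), np.float64(189.78028372388812), array([535.5, 131.3, 140.2]))
```

```bash
python3 -m jog '[{"tx":0,"ty":-0.014,"tz":0.033,"ax":0,"ay":0,"az":0,"hand":0},{"tx":0,"ty":-0.027,"tz":0.066,"ax":0,"ay":0,"az":0,"hand":0},{"tx":0,"ty":-0.039,"tz":0.1,"ax":0,"ay":0,"az":0,"hand":0},{"tx":0,"ty":-0.05,"tz":0.133,"ax":0,"ay":0,"az":0,"hand":0},{"tx":0,"ty":-0.057,"tz":0.165,"ax":0,"ay":0,"az":0,"hand":0}]'
python3 -m jog '[{"tx":0,"ty":0,"tz":0.01,"ax":0,"ay":0,"az":0,"hand":0},{"tx":0,"ty":0,"tz":0.01,"ax":0,"ay":0,"az":0,"hand":0.6},{"tx":0,"ty":0,"tz":0.01,"ax":0,"ay":0,"az":0,"hand":0.6},{"tx":0,"ty":0,"tz":0.01,"ax":0,"ay":0,"az":0,"hand":0.6}]'
python3 look.py 7 scene; python3 ang.py pics/scene7.npz
```

```text
time: 5.75
tool_pos: [534.6, -220.9, 369.8]
tcp_rot: [-179.9, 0.0, 180.0]
ft_force: [-1.3, -6.0, 2.6]
finger_gap: 11.0
time: 6.08
tool_pos: [534.7, -219.7, 368.1]
tcp_rot: [179.9, -0.0, -180.0]
ft_force: [0.1, 0.4, 0.9]
finger_gap: 46.7
pics/scene7.npz (np.float64(-0.016064268376572856), np.int64(78), np.float64(190.5186124346281), array([536.4, 133.9, 171. ]))
```

```bash
python3 -m jog '[{"tx":0,"ty":0,"tz":-0.2,"ax":0,"ay":0,"az":0,"hand":0.6},{"tx":0,"ty":0,"tz":-0.38,"ax":0,"ay":0,"az":0,"hand":0.6},{"tx":0,"ty":0.25,"tz":-0.38,"ax":0,"ay":0,"az":0,"hand":0},{"tx":0,"ty":0.5,"tz":-0.38,"ax":0,"ay":0,"az":0,"hand":0},{"tx":0,"ty":0.75,"tz":-0.38,"ax":0,"ay":0,"az":0,"hand":0}]'
python3 -m jog '[{"tx":0,"ty":0.27,"tz":0,"ax":0,"ay":0,"az":0,"hand":0},{"tx":0,"ty":0.54,"tz":0,"ax":0,"ay":0,"az":0,"hand":0},{"tx":0,"ty":0.56,"tz":0,"ax":0,"ay":0,"az":0,"hand":0},{"tx":0,"ty":0.56,"tz":0,"ax":0,"ay":0,"az":0,"hand":0}]'
python3 look.py 8 scene top
```

```text
time: 6.55
tool_pos: [534.6, -106.8, 426.3]
tcp_rot: [180.0, 0.1, 179.9]
ft_force: [0.4, -0.4, -0.7]
finger_gap: 15.4
time: 6.88
tool_pos: [534.6, -21.1, 425.7]
tcp_rot: [180.0, 0.0, -179.8]
ft_force: [-0.8, -0.9, 0.9]
finger_gap: 0.3
```

View pics/scene8.png

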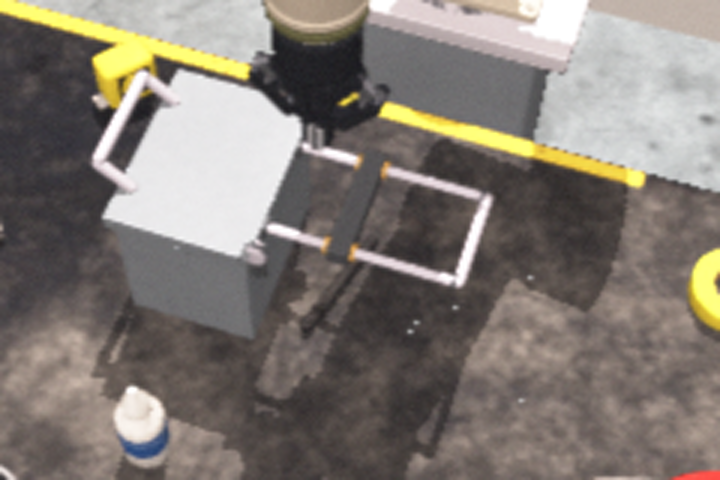

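View pics/top8.png

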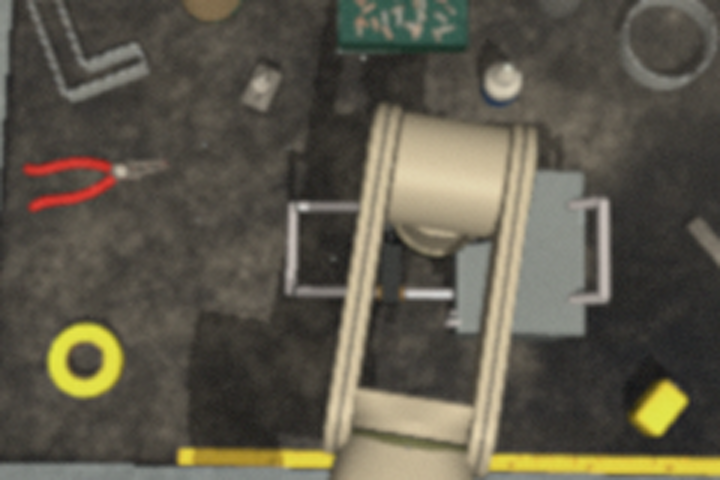

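```bash
python3 -m jog '[{"tx":0,"ty":0,"tz":0.2,"ax":0,"ay":0,"az":0,"hand":0},{"tx":0,"ty":0,"tz":0.38,"ax":0,"ay":0,"az":0,"hand":0},{"tx":0,"ty":0,"tz":0.52,"ax":0,"ay":0,"az":0,"hand":0},{"tx":0,"ty":0,"tz":0.61,"ax":0,"ay":0,"az":0,"hand":0},{"tx":0,"ty":0,"tz":0.61,"ax":0,"ay":0,"az":0,"hand":0}]'
python3 look.py 9 scene
```

```text
time: 7.4
tool_pos: [533.4, -25.3, 329.9]
tcp_rot: [180.0, -0.4, 179.8]
ft_force: [-0.7, 0.8, -0.1]
finger_gap: -0.2
```

View pics/scene9.png

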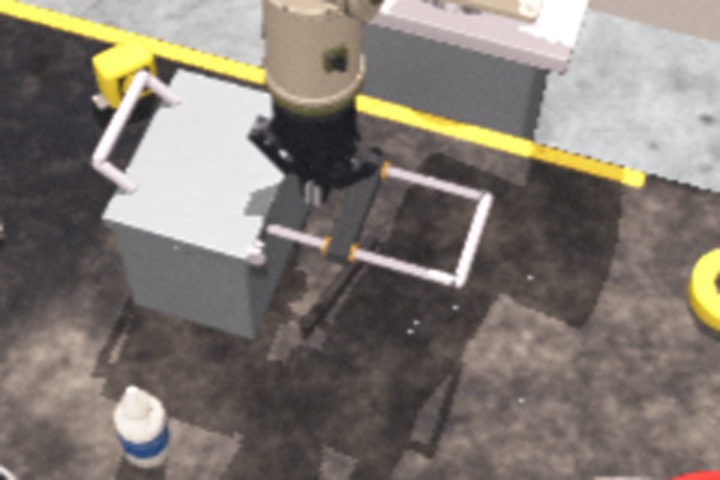

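```bash
python3 -m jog '[{"tx":0,"ty":0.02,"tz":0,"ax":0,"ay":0,"az":0,"hand":0},{"tx":0,"ty":0.035,"tz":0,"ax":0,"ay":0,"az":0,"hand":0},{"tx":0,"ty":0.05,"tz":0,"ax":0,"ay":0,"az":0,"hand":0},{"tx":0,"ty":0.06,"tz":0,"ax":0,"ay":0,"az":0,"hand":0},{"tx":0,"ty":0.07,"tz":0,"ax":0,"ay":0,"az":0,"hand":0}]'
python3 -m jog '[{"tx":0,"ty":0.01,"tz":0,"ax":0,"ay":0,"az":0,"hand":0},{"tx":0,"ty":0.02,"tz":0,"ax":0,"ay":0,"az":0,"hand":0},{"tx":0,"ty":0.03,"tz":0,"ax":0,"ay":0,"az":0,"hand":0},{"tx":0,"ty":0.04,"tz":0,"ax":0,"ay":0,"az":0,"hand":0}]'
```

```text
time: 7.87
tool_pos: [535.0, -13.0, 335.0]
tcp_rot: [-180.0, 0.1, 180.0]
ft_force: [-0.3, 0.3, 0.4]
finger_gap: 0.3
time: 8.2
tool_pos: [534.7, -7.4, 334.1]
tcp_rot: [-179.9, 0.0, 180.0]
ft_force: [0.0, -5.6, 0.5]
finger_gap: -0.2
```

```bash
python3 -m jog '[{"tx":0,"ty":0.012,"tz":0,"ax":0,"ay":0,"az":0,"hand":0},{"tx":0,"ty":0.026,"tz":0,"ax":0,"ay":0,"az":0,"hand":0},{"tx":0,"ty":0.04,"tz":0,"ax":0,"ay":0,"az":0,"hand":0},{"tx":0,"ty":0.054,"tz":0,"ax":0,"ay":0,"az":0,"hand":0},{"tx":0,"ty":0.068,"tz":0,"ax":0,"ay":0,"az":0,"hand":0}]'
python3 -m jog '[{"tx":0,"ty":0.014,"tz":0,"ax":0,"ay":0,"az":0,"hand":0},{"tx":0,"ty":0.028,"tz":0,"ax":0,"ay":0,"az":0,"hand":0},{"tx":0,"ty":0.042,"tz":0,"ax":0,"ay":0,"az":0,"hand":0},{"tx":0,"ty":0.056,"tz":0,"ax":0,"ay":0,"az":0,"hand":0},{"tx":0,"ty":0.07,"tz":0,"ax":0,"ay":0,"az":0,"hand":0}]'
```

```text
time: 8.62
tool_pos: [534.7, 2.2, 334.1]
tcp_rot: [-179.9, -0.0, 179.9]
ft_force: [-0.3, -5.7, 0.7]
finger_gap: 0.0
time: 9.03
tool_pos: [534.7, 12.7, 334.1]
tcp_rot: [-179.9, -0.0, 179.9]
ft_force: [-1.3, -5.2, 0.7]
finger_gap: 0.0
```

```bash
python3 -m jog '[{"tx":0,"ty":0.014,"tz":0,"ax":0,"ay":0,"az":0,"hand":0},{"tx":0,"ty":0.028,"tz":0,"ax":0,"ay":0,"az":0,"hand":0},{"tx":0,"ty":0.042,"tz":0,"ax":0,"ay":0,"az":0,"hand":0},{"tx":0,"ty":0.056,"tz":0,"ax":0,"ay":0,"az":0,"hand":0},{"tx":0,"ty":0.07,"tz":0,"ax":0,"ay":0,"az":0,"hand":0}]'
python3 -m jog '[{"tx":0,"ty":0.014,"tz":0,"ax":0,"ay":0,"az":0,"hand":0},{"tx":0,"ty":0.028,"tz":0,"ax":0,"ay":0,"az":0,"hand":0},{"tx":0,"ty":0.042,"tz":0,"ax":0,"ay":0,"az":0,"hand":0},{"tx":0,"ty":0.054,"tz":0,"ax":0,"ay":0,"az":0,"hand":0}]'
python3 -m jog '[{"tx":0,"ty":-0.03,"tz":0,"ax":0,"ay":0,"az":0,"hand":0},{"tx":0,"ty":-0.06,"tz":0,"ax":0,"ay":0,"az":0,"hand":0},{"tx":0,"ty":-0.08,"tz":-0.25,"ax":0,"ay":0,"az":0,"hand":0},{"tx":0,"ty":-0.08,"tz":-0.5,"ax":0,"ay":0,"az":0,"hand":0},{"tx":0,"ty":-0.08,"tz":-0.62,"ax":0,"ay":0,"az":0,"hand":0.3}]'
python3 look.py 10 scene top
```

```text
time: 9.45
tool_pos: [534.7, 23.2, 334.1]
tcp_rot: [-179.9, -0.0, 179.9]
ft_force: [-1.0, -6.5, -0.2]
finger_gap: 0.0
time: 9.78
tool_pos: [534.7, 31.3, 334.0]
tcp_rot: [-179.9, -0.0, 179.9]
ft_force: [-0.4, -6.2, 0.4]
finger_gap: 0.3
time: 10.2
tool_pos: [535.2, 19.5, 431.6]
tcp_rot: [180.0, 0.3, 180.0]
ft_force: [1.0, -0.9, 1.7]
finger_gap: 10.6
```

View pics/scene10.png

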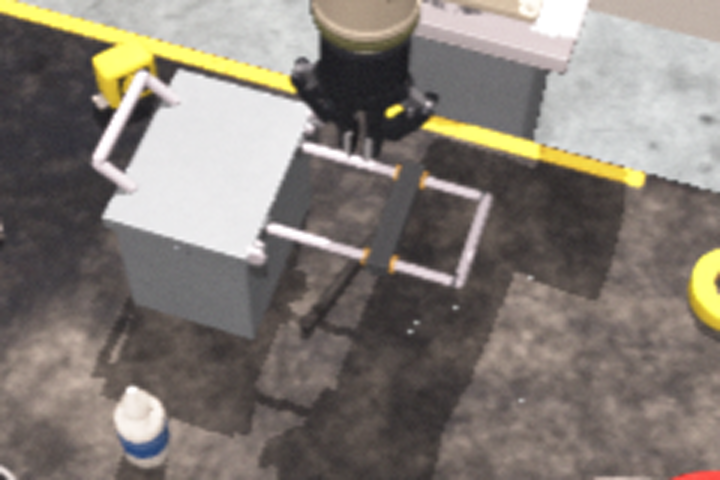

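```bash
python3 -m jog '[{"tx":0,"ty":-0.27,"tz":0,"ax":0,"ay":0,"az":0,"hand":0.6},{"tx":0,"ty":-0.54,"tz":0,"ax":0,"ay":0,"az":0,"hand":0.6},{"tx":0,"ty":-0.8,"tz":0,"ax":0,"ay":0,"az":0,"hand":0.6}]'
python3 -m jog '[{"tx":0,"ty":-0.27,"tz":0,"ax":0,"ay":0,"az":0,"hand":0.6},{"tx":0,"ty":-0.54,"tz":0,"ax":0,"ay":0,"az":0,"hand":0.6},{"tx":0,"ty":-0.8,"tz":0,"ax":0,"ay":0,"az":0,"hand":0.6},{"tx":0,"ty":-0.8,"tz":0,"ax":0,"ay":0,"az":0,"hand":0.5}]'
```

```text
time: 10.55
tool_pos: [534.3, -101.0, 426.2]
tcp_rot: [180.0, -0.0, -179.9]
ft_force: [0.4, -0.0, 0.0]
finger_gap: 51.3
time: 10.88
tool_pos: [533.4, -226.3, 425.4]
tcp_rot: [-179.9, -0.1, 179.7]
ft_force: [1.1, -0.2, -0.1]
finger_gap: 43.0
```

```bash
python3 -m jog '[{"tx":0,"ty":0,"tz":0.2,"ax":0,"ay":0,"az":0,"hand":0.5},{"tx":0,"ty":0,"tz":0.35,"ax":0,"ay":0,"az":0,"hand":0.5},{"tx":0,"ty":0,"tz":0.4,"ax":0,"ay":0,"az":0,"hand":0.4},{"tx":0,"ty":0,"tz":0.4,"ax":0,"ay":0,"az":0,"hand":0.3},{"tx":0,"ty":0,"tz":0.4,"ax":0,"ay":0,"az":0,"hand":0.3}]'
python3 -m jog '[{"tx":0,"ty":0,"tz":0,"ax":0,"ay":0,"az":0,"hand":0.1},{"tx":0,"ty":0,"tz":0,"ax":0,"ay":0,"az":0,"hand":0},{"tx":0,"ty":0,"tz":0,"ax":0,"ay":0,"az":0,"hand":0}]'
```

```text
time: 11.3
tool_pos: [534.5, -219.8, 366.8]
tcp_rot: [180.0, -0.1, 180.0]
ft_force: [0.2, -0.7, 1.4]
finger_gap: 25.8
time: 11.55
tool_pos: [535.0, -220.9, 369.4]
tcp_rot: [-179.8, 0.1, 180.0]
ft_force: [-2.4, -4.9, 0.2]
finger_gap: 10.8
```

```bash
python3 -m jog '[{"tx":0,"ty":0.005,"tz":-0.044,"ax":0,"ay":0,"az":0,"hand":0},{"tx":0,"ty":0.018,"tz":-0.087,"ax":0,"ay":0,"az":0,"hand":0},{"tx":0,"ty":0.034,"tz":-0.13,"ax":0,"ay":0,"az":0,"hand":0},{"tx":0,"ty":0.051,"tz":-0.172,"ax":0,"ay":0,"az":0,"hand":0},{"tx":0,"ty":0.069,"tz":-0.213,"ax":0,"ay":0,"az":0,"hand":0}]'
python3 -m jog '[{"tx":0,"ty":0.02,"tz":-0.041,"ax":0,"ay":0,"az":0,"hand":0},{"tx":0,"ty":0.042,"tz":-0.08,"ax":0,"ay":0,"az":0,"hand":0},{"tx":0,"ty":0.065,"tz":-0.119,"ax":0,"ay":0,"az":0,"hand":0},{"tx":0,"ty":0.09,"tz":-0.157,"ax":0,"ay":0,"az":0,"hand":0},{"tx":0,"ty":0.116,"tz":-0.194,"ax":0,"ay":0,"az":0,"hand":0}]'
python3 -m jog '[{"tx":0,"ty":0.028,"tz":-0.036,"ax":0,"ay":0,"az":0,"hand":0},{"tx":0,"ty":0.057,"tz":-0.071,"ax":0,"ay":0,"az":0,"hand":0},{"tx":0,"ty":0.087,"tz":-0.104,"ax":0,"ay":0,"az":0,"hand":0},{"tx":0,"ty":0.119,"tz":-0.136,"ax":0,"ay":0,"az":0,"hand":0},{"tx":0,"ty":0.152,"tz":-0.167,"ax":0,"ay":0,"az":0,"hand":0}]'
```

```text
time: 11.97
tool_pos: [534.9, -210.1, 401.3]
tcp_rot: [-179.8, 0.1, 180.0]
ft_force: [0.8, -6.6, -0.8]
finger_gap: 11.3
time: 12.38
tool_pos: [534.7, -193.0, 431.0]
tcp_rot: [-179.8, 0.2, 179.9]
ft_force: [0.0, -7.1, 3.4]
finger_gap: 10.9
time: 12.8
tool_pos: [534.6, -170.5, 456.9]
tcp_rot: [-179.7, 0.2, 179.9]
ft_force: [-2.0, -9.9, 7.3]
finger_gap: 10.8
```

```bash
python3 -m jog '[{"tx":0,"ty":0.026,"tz":-0.036,"ax":0,"ay":0,"az":0,"hand":0},{"tx":0,"ty":0.06,"tz":-0.067,"ax":0,"ay":0,"az":0,"hand":0},{"tx":0,"ty":0.077,"tz":-0.082,"ax":0,"ay":0,"az":0,"hand":0},{"tx":0,"ty":0.077,"tz":-0.082,"ax":0,"ay":0,"az":0,"hand":0}]'
python3 look.py 11 scene; python3 ang.py pics/scene11.npz
```

```text
time: 13.13
tool_pos: [534.6, -157.7, 468.5]
tcp_rot: [-179.9, 0.2, 180.0]
ft_force: [-2.1, -5.7, 7.0]
finger_gap: 11.1
pics/scene11.npz (np.float64(0.6759350330025625), np.int64(63), np.float64(188.2677402915499), array([534.4,  90.8,  49.9]))
```

```bash
python3 -m jog '[{"tx":0,"ty":0,"tz":0,"ax":0,"ay":0,"az":0,"hand":0.7},{"tx":0,"ty":0,"tz":0,"ax":0,"ay":0,"az":0,"hand":0.7}]'
python3 look.py 12 scene
python3 -m jog '[{"tx":0,"ty":0,"tz":0,"ax":0,"ay":0,"az":0,"hand":0.7},{"tx":0,"ty":0,"tz":0,"ax":0,"ay":0,"az":0,"hand":0.7},{"tx":0,"ty":0,"tz":0,"ax":0,"ay":0,"az":0,"hand":0.7}]'
python3 look.py 13 scene;  python3 ang.py pics/scene1[23].npz
```

```text
time: 13.35
tool_pos: [534.7, -157.3, 466.0]
tcp_rot: [180.0, 0.0, -180.0]
ft_force: [-0.5, 0.1, 0.3]
finger_gap: 34.5
time: 13.65
tool_pos: [534.6, -157.7, 465.1]
tcp_rot: [180.0, -0.0, 180.0]
ft_force: [-0.2, 0.4, -0.0]
finger_gap: 59.8
pics/scene12.npz (np.float64(0.6744831637558497), np.int64(63), np.float64(188.56502263286578), array([536.5,  91. ,  50.4]))
pics/scene13.npz (np.float64(0.6742777364937319), np.int64(61), np.float64(188.48587569628762), array([538. ,  90.7,  50.3]))
```

View pics/scene13.png

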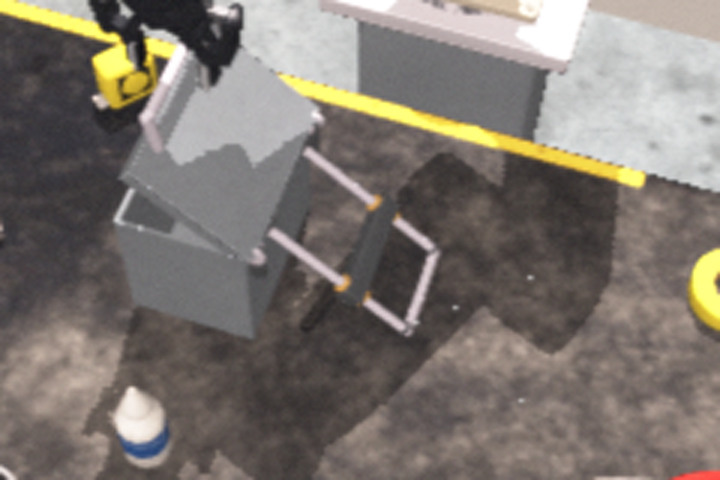

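```bash
python3 -m jog '[{"tx":0,"ty":0,"tz":-0.06,"ax":0,"ay":0,"az":0,"hand":0.7},{"tx":0,"ty":0,"tz":-0.15,"ax":0,"ay":0,"az":0,"hand":0.7},{"tx":0,"ty":0,"tz":-0.3,"ax":0,"ay":0,"az":0,"hand":0.7},{"tx":0,"ty":0,"tz":-0.5,"ax":0,"ay":0,"az":0,"hand":0.7},{"tx":0,"ty":0,"tz":-0.7,"ax":0,"ay":0,"az":0,"hand":0.7}]'
for i in 1 2 3 4; do python3 -m jog '[{"tx":0,"ty":0,"tz":0,"ax":0,"ay":0,"az":0,"hand":0.7},{"tx":0,"ty":0,"tz":0,"ax":0,"ay":0,"az":0,"hand":0.7},{"tx":0,"ty":0,"tz":0,"ax":0,"ay":0,"az":0,"hand":0.7},{"tx":0,"ty":0,"tz":0,"ax":0,"ay":0,"az":0,"hand":0.7},{"tx":0,"ty":0,"tz":0,"ax":0,"ay":0,"az":0,"hand":0.7}]' | head -2; done
python3 look.py 14 scene top;  python3 ang.py pics/scene14.npz
```

```text
time: 14.12
tool_pos: [534.3, -157.8, 572.6]
tcp_rot: [180.0, -0.0, 180.0]
ft_force: [0.4, -0.2, 0.3]
finger_gap: 59.5
time: 14.53
tool_pos: [534.6, -157.9, 569.1]
time: 14.95
tool_pos: [534.6, -157.9, 570.4]
time: 15.37
tool_pos: [534.6, -157.9, 570.5]
time: 15.78
tool_pos: [534.7, -157.9, 570.4]
pics/scene14.npz (np.float64(0.6743341837288503), np.int64(63), np.float64(188.83708250887494), array([537.7,  90.9,  50.1]))
```

View pics/scene14.png

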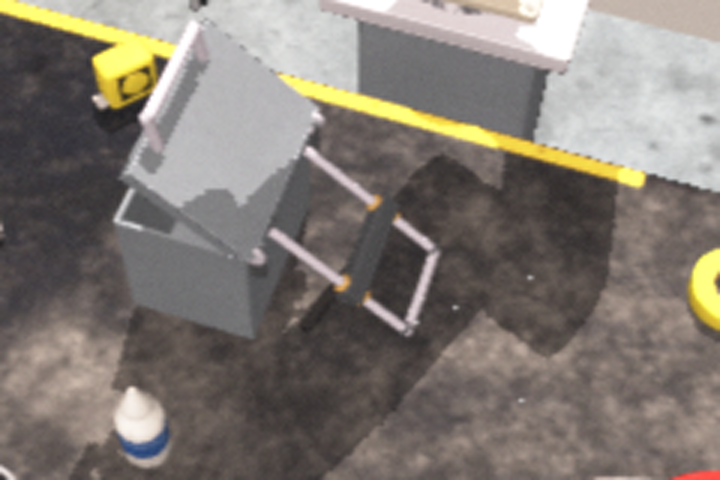

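View pics/top14.png

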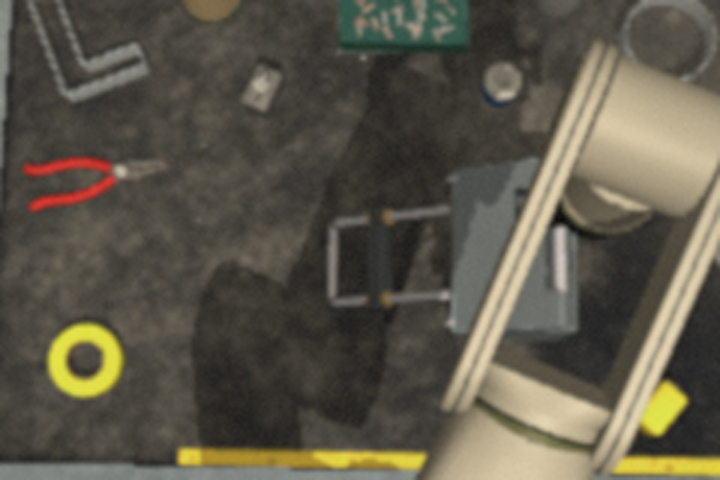

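The lid stands by itself at about 0.69 rad, with the end crossbar at crop pixel (420,290). The gripper is clear above it, and the marker, bottle, pliers, hold weight and tape measure are where they were.

```bash
python3 -c "
from bench import *
print(hand_in())"
```

```text
the job is handed in; nothing more can be done
None
```

The lid now stands about half open by itself, at roughly 0.69 rad, and I have handed the job in. It took about 16 s of the 69 s allowed.

- **First try:** I raised the lid to about 0.5 rad and let go. It sank at about 0.3 rad/s, so I caught it again and lowered it shut.
- **Counterweight:** from that sink rate I worked out how far to push. I then slid the counterweight about 39 mm outward with closed fingers, without clamping it. The push force I read was 5 to 7 N, under the 15 N limit.
- **Second try:** I raised the lid to about 0.69 rad, let go and lifted the hand about 100 mm clear.

**Last checks:** the measured lid angle stayed at 0.674 rad from just after release until 2.4 s later, with 1.7 s of that after the hand was clear. My angle reading runs about 0.017 rad low, hence 0.69. The wrist force was near zero after release. The loose items I could see in the last pictures look unmoved.

No check failed. While raising the lid the second time, my path was about 2 mm too tight, which put a side load of roughly 12 N on the handle. I eased it before letting go.

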